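# Refill the solder rack and swing the keeper over

### The job

Some pockets of the sloped solder-spool rack are empty: seat the two spare spools standing on the bench in the empty pockets, one in each, fully down on the pocket floor. When every pocket is full, swing the steel keeper bail over the spools until it is fully shut. Leave the spools already in the rack in their pockets and do not disturb the other things on the bench.

Things in the scene. Friction and masses are not known exactly. Their poses are not given: they have to be found in the camera images.
- spool_a: Solder spool, upright cylinder 64 tall: blue flanges 56 diameter and 4 thick at both ends, silver winding 50 diameter between them. All four spools are alike; about 350 g. Origin at the centre of its underside, z along its axis. Starts seated in one of the rack's pockets.
- spool_b: Solder spool, upright cylinder 64 tall: blue flanges 56 diameter and 4 thick at both ends, silver winding 50 diameter between them. All four spools are alike; about 350 g. Origin at the centre of its underside, z along its axis. Starts seated in one of the rack's pockets.
- spool_c: Solder spool, upright cylinder 64 tall: blue flanges 56 diameter and 4 thick at both ends, silver winding 50 diameter between them. All four spools are alike; about 350 g. Origin at the centre of its underside, z along its axis. A spare: starts standing on the bench.
- spool_d: Solder spool, upright cylinder 64 tall: blue flanges 56 diameter and 4 thick at both ends, silver winding 50 diameter between them. All four spools are alike; about 350 g. Origin at the centre of its underside, z along its axis. A spare: starts standing on the bench.
- bay0 (a point): Centre of the floor of square pocket 0 of the sloped rack (62 x 62, 16 deep, pitch 80 along the rack's y). z is the pocket's outward axis, tilted 25 degrees from vertical roughly away from the robot (the rack's high edge is nearest the robot, its low edge is on the far side); x runs up the slope, y along the row. A seated spool stands on this floor along z, slid up to 3 mm off centre.
- bay1 (a point): Centre of the floor of square pocket 1 of the sloped rack (62 x 62, 16 deep, pitch 80 along the rack's y). z is the pocket's outward axis, tilted 25 degrees from vertical roughly away from the robot (the rack's high edge is nearest the robot, its low edge is on the far side); x runs up the slope, y along the row. A seated spool stands on this floor along z, slid up to 3 mm off centre.
- bay2 (a point): Centre of the floor of square pocket 2 of the sloped rack (62 x 62, 16 deep, pitch 80 along the rack's y). z is the pocket's outward axis, tilted 25 degrees from vertical roughly away from the robot (the rack's high edge is nearest the robot, its low edge is on the far side); x runs up the slope, y along the row. A seated spool stands on this floor along z, slid up to 3 mm off centre.
- bay3 (a point): Centre of the floor of square pocket 3 of the sloped rack (62 x 62, 16 deep, pitch 80 along the rack's y). z is the pocket's outward axis, tilted 25 degrees from vertical roughly away from the robot (the rack's high edge is nearest the robot, its low edge is on the far side); x runs up the slope, y along the row. A seated spool stands on this floor along z, slid up to 3 mm off centre.
- bail (a joint): Keeper bail of the rack: a U of 10 mm round steel bar, 332 wide along the row, hinged at the rack's high edge. Value in rad: 0 fully shut (crossbar lies over the spools' tops, 3 mm clear of seated spools), grows as it swings up and back towards the robot, to 2.4. Stiff: it stays where it is left; about 2 N at the crossbar moves it.
- bail_bar (a point): Middle of the bail's crossbar (on the 10 mm bar's centre line), which runs along the row. 46.6 from the hinge line. When shut it stands 72 above the pocket floors along the pockets' z, over the line of the pocket centres.
- bail_hinge (a point): Middle of the bail's hinge line, 45 up the slope from the pocket centres and 60 above the pocket floors along the pockets' z; the hinge line is parallel to the row. Two steel hinge plates stand at the ends of the row, 176 either side of the middle. Axes turn with the bail: its y is the hinge line.
- jar: Bystander: amber jar with black lid, 56 diameter, 85 tall, on the bench. Origin at the centre of its underside.
- tape: Bystander: roll of white tape lying flat, 90 outside, 56 hole, 25 high. Origin at the centre of its underside.
- reel: Bystander: large reel of red wire with white flanges 120 diameter, 55 high, too large for the pockets. Origin at the centre of its underside.
- board: Bystander: green circuit board 75 x 130, 21 high with its parts, lying flat. Origin at the centre of its underside.

How it is judged:
By the outcome, as a careful person would: the job done as asked, in the order asked, and still so for the second after the job is handed in, with the robot touching nothing.
It also fails if it takes over 72 s, if anything falls off the work surface, if the arm or the gripper's body presses on something with over 40 N, if the wrist force passes 120 N, or if a joint passes its speed limit or range.

### The arm

A 6-joint arm with a two-finger parallel gripper is mounted at the origin on the work surface. World frame = base frame: x ahead of the robot, y to its left, z up, the work surface at z = 0. Lengths are in m, angles in rad, forces in N, time in s.
With the tool pointing down it reaches from about 0.325 to 0.85 m from the base axis. Payload 4.4 kg.
Tool frame: the origin (TCP) lies on the centre line of the jaws, within the pads' length; the fingertips stand 14 mm ahead of it and the grasp point (between the pads) lies 5 mm behind it; z points along the fingers, y is the line along which they close (so a half turn about z gives the same grasp; the last joint's range is limited). The gripper opens to 94 mm and grips with 3 to 60 N. Pads are 16 mm wide; open, the fingers measure 119 mm over their backs; the gripper's body (75 mm by 177 mm) begins 78 mm behind the grasp point.
Start: joints at [-1.27, 0.207, 1.542, -0, 1.393, -0.15], TCP at [0.251, -0.517, 0.219] pointing down, gripper open.
Joint ranges: [-2.73, 2.73], [-0.86, 2.22], [0.23, 2.46], [-1.11, 4.25], [0.08, 2.63], [-2.82, 2.82]. Speed limits (rad/s): [2.79, 2.79, 3.14, 3.14, 3.14, 3.14].

### API

Orientations are given as a unit quaternion [w, x, y, z].
In Python, from station import * gives the robot as it stands. The module is installed in compiled form; this text tells all that it offers.
- The arm moves only by the tool apply_moves, never from a script. Its argument "steps" is a list of rows, each a list of 7 numbers: the finger opening in m, from 0 to 0.094, then the shift along the tool's x, y, z in m, then the turn, a rotation vector about the tool's x, y, z in rad. In form: [[gripper, dx, dy, dz, wx, wy, wz], ...]. A call has 1 to 8 rows; each row is the pose to reach, as a shift and turn from the pose commanded when the call began, along the tool's axes at that moment; what a row does not reach only later rows make up. A row lasts 1/10 s, in which the tool goes at most 50 mm and 8.59 degrees, less where a joint would pass 70% of its speed; a pose out of reach is approached as far as the arm can. A call with a gripper value outside its range is refused whole. The fingers move at their own pace and stop on an object; "newtons" is the grip in N (left out, the last holds). Time passes only in rows, so rows that repeat a pose let the fingers close. It gives the time, the measured TCP pose, the force, the opening and the grip force at its end, in the units of the state.
- state(): the state, without advancing time (a new reading comes with each control period).
- camera(name): name is "scene" or "top" or "wrist"; returns a dict with "pixels" (420x560x3 uint8, blue, green, red), "intrinsics" (3x3 intrinsics, pixels), "xyz" and "attitude" of the camera in the world; the wrist camera has in their place "hand_eye" (4x4, takes a point from camera to tool coordinates, whose origin is the TCP and whose axes are the flange's). Camera axes: x right, y down, z forward; pixel columns grow to the right and rows downward; lengths in m; the calibration is good to about 2 mm. A picture is of the moment at which its call begins: read the wrist's pose just before it. There is no depth.
- job_done(): hands the job in; it is judged then, once.
The state is a dict: "t": time; "joint_pos": joint angles; "joint_vel": joint speeds; "tau": joint torques, N m; "tool_pos": TCP position; "ee_rot": TCP orientation; "contact_force": force on the tool from outside, world axes, zero at the start; "moment": the same for the moment, N m; "finger_gap": finger opening in m; "grasp_force": force on a finger pad.
Only numpy, scipy, OpenCV 4.12 (cv2) and the standard library are available. Lean on these libraries where they do the work, as an engineer would, in place of code of your own. Each camera call takes 0.05 s, during which the arm holds its last target. There are 200 camera calls.

## Working session

There is one attempt and no reset: what is moved stays moved. The work goes in short steps, Python scripts to look and compute and a tool call to move; the robot and the scene stay as the last step left them, time stands still between calls to the robot, and variables do not carry over. Pictures are saved under pics/ and viewed, at most 10 in all, crops included, and the job is handed in when it is done.

Besides the shell and the picture viewer there is one more tool, called after ">>>" by a JSON object that holds its "method" and its "body". apply_moves: Moves the arm, as the interface text tells. Its arguments: {"type":"object","properties":{"steps":{"type":"array","items":{"type":"array","items":{"type":"number"}}},"newtons":{"type":"number"}},"required":["steps"]}

```bash
mkdir -p pics
python3 - <<'E'
from station import *
import cv2,numpy as np
np.set_printoptions(precision=4,suppress=True)
s=state();print(s)
for n in("scene","top"):
    c=camera(n);cv2.imwrite(f"pics/{n}0.png",c["pixels"]);print(n,c["intrinsics"],c["xyz"],c["attitude"])
c=camera("wrist");print(c["hand_eye"],c["intrinsics"])
E
```

```text
{'t': 0.0, 'joint_pos': array([-1.2695,  0.2074,  1.5429, -0.    ,  1.3935, -0.1505]), 'joint_vel': array([-0.0006,  0.0015, -0.0016, -0.0004,  0.0003,  0.0011]), 'tau': array([ -0.0004, -37.0886, -28.1416,   0.0698,   0.036 ,  -0.0002]), 'tool_pos': array([ 0.2508, -0.5166,  0.2183]), 'ee_rot': array([-0.0011,  0.9746,  0.224 , -0.0001]), 'contact_force': array([-0.5895, -1.1386, -0.1814]), 'moment': array([ 0.0248,  0.0281, -0.0313]), 'grasp_force': 0.0, 'finger_gap': 0.09393107688761158}
scene [[512.0089   0.     279.9635]
 [  0.     512.0089 207.7435]
 [  0.       0.       1.    ]] [ 1.1491 -0.5074  1.1989] [-0.29    0.8476  0.4226 -0.1376]
top [[434.8492   0.     284.1951]
 [  0.     434.8492 209.7021]
 [  0.       0.       1.    ]] [0.3424 0.0014 1.1629] [-0.0605  0.7124 -0.6972  0.0522]
[[ 0.0008 -0.9711 -0.2385  0.068 ]
 [ 1.      0.0007  0.0006  0.0014]
 [-0.0005 -0.2385  0.9711 -0.1647]
 [ 0.      0.      0.      1.    ]] [[297.2152   0.     280.7843]
 [  0.     297.2152 205.9733]
 [  0.       0.       1.    ]]
```

View pics/top0.png

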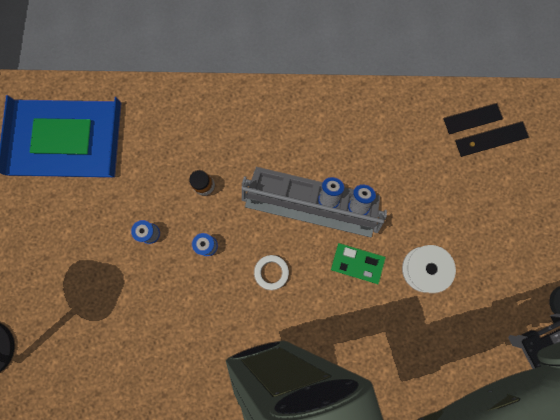

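View pics/scene0.png

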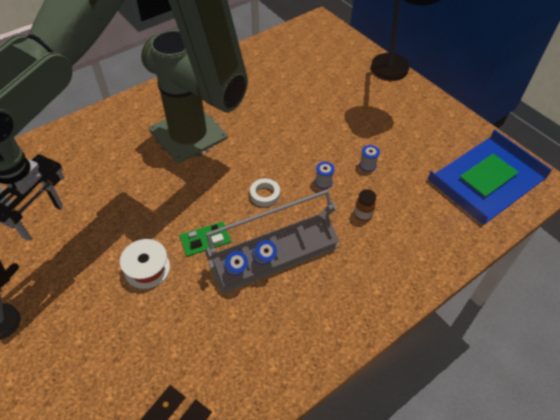

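The top view shows the spares at about (145,232) and (204,245). The rack runs from (250,190) to (380,215), with its two left pockets empty (about (270,187) and (298,192)) and spools at (333,187) and (364,195). In the scene view the bail's crossbar runs from (208,233) to (330,197), so it is open. Next I'll triangulate.

```bash
cat > h.py <<'E'
from station import *
import cv2,numpy as np
from scipy.spatial.transform import Rotation as R
np.set_printoptions(precision=4,suppress=True)
def rot(q): return R.from_quat([q[1],q[2],q[3],q[0]]).as_matrix()
class Cam:
    def __init__(s,n):
        st=state() if n=="wrist" else None
        c=camera(n);s.im=c["pixels"];s.K=c["intrinsics"]
        if st:
            T=np.eye(4);T[:3,:3]=rot(st["ee_rot"]);T[:3,3]=st["tool_pos"];T=T@c["hand_eye"];s.Rm=T[:3,:3];s.o=T[:3,3]
        else: s.Rm=rot(c["attitude"]);s.o=np.array(c["xyz"])
    def ray(s,p):
        d=s.Rm@np.linalg.solve(s.K,[p[0],p[1],1.]);return d/np.linalg.norm(d)
    def plane(s,p,z,n=(0,0,1)):
        n=np.array(n,float);d=s.ray(p);return s.o+d*(z-n@s.o)/(n@d)
    def proj(s,X):
        q=s.K@(s.Rm.T@(np.array(X)-s.o));return q[:2]/q[2]
    def blobs(s,lo,hi,amin=30):
        m=cv2.inRange(cv2.cvtColor(s.im,cv2.COLOR_BGR2HSV),lo,hi)
        n,l,st,c=cv2.connectedComponentsWithStats(m)
        return m,[(c[i],st[i]) for i in range(1,n) if st[i][4]>=amin],l
def tri(a,p,b,q):
    d,e=a.ray(p),b.ray(q);A=np.stack([d,-e],1);t=np.linalg.lstsq(A,b.o-a.o,rcond=None)[0]
    x,y=a.o+d*t[0],b.o+e*t[1];return (x+y)/2,np.linalg.norm(x-y)
E
python3 - <<'E'
from h import *
for n in("top","scene"):
    c=Cam(n)
    m,b,l=c.blobs((100,120,60),(130,255,255),40)
    for ce,st in b: print(n,ce,st,c.plane(ce,.064) )
    x0,y0,x1,y1=(220,150,400,250) if n=="top" else (190,180,350,300)
    cv2.imwrite(f"pics/{n}1.png",cv2.resize(c.im[y0:y1,x0:x1],None,fx=4,fy=4,interpolation=2))
E
```

```text
top [ 58.8489 138.4482] [   0   96  121   81 6704] [0.6976 0.6162 0.064 ]
top [332.4828 186.8079] [322 178  22  18 203] [ 0.5815 -0.1068  0.064 ]
top [364.1471 194.2255] [353 185  23  19 204] [ 0.5637 -0.1882  0.064 ]
top [142.3755 230.9345] [132 221  21  22 229] [0.4569 0.3764 0.064 ]
top [203.4163 243.9469] [192 233  25  23 245] [0.4271 0.2189 0.064 ]
scene [490.9925 176.4125] [ 430  131  120   92 4247] [0.7445 0.5983 0.064 ]
scene [370.0222 152.3333] [362 146  17  13  90] [0.4599 0.3785 0.064 ]
scene [324.875  169.2115] [317 162  17  14 104] [0.4302 0.223  0.064 ]
scene [265.275  250.5042] [254 240  23  22 240] [ 0.5547 -0.0873  0.064 ]
scene [235.9921 261.6944] [224 250  24  24 252] [ 0.537 -0.168  0.064]
```

View pics/top1.png

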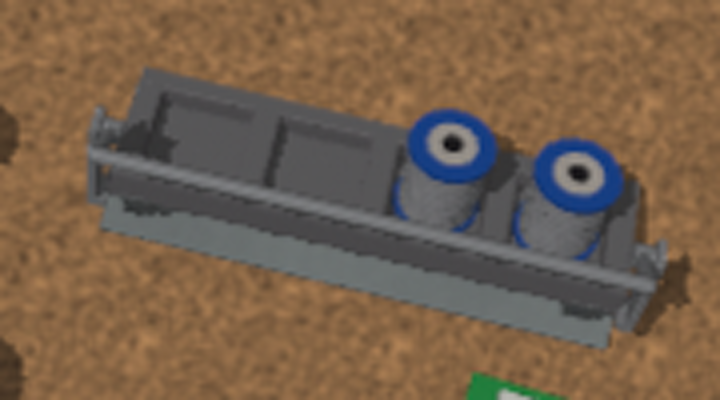

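View pics/scene1.png

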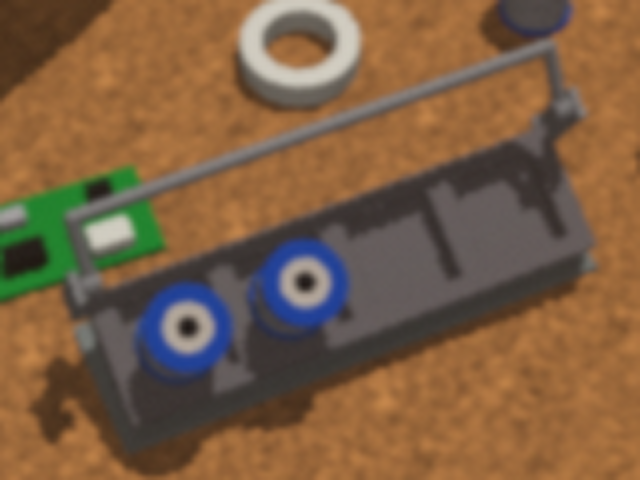

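The crops show spool hub centres at (452,144) and (579,173) in the top crop, and (306,282) and (188,327) in the scene crop. The crossbar ends are at (98,154) and (652,285) in the top crop, and (550,45) and (75,217) in the scene crop. The bail is standing open, up over the high edge.

Run:
```python
from h import *
t=Cam("top");s=Cam("scene")
T=lambda x,y:(220+(x+.5)/4-.5,150+(y+.5)/4-.5)
S=lambda x,y:(190+(x+.5)/4-.5,180+(y+.5)/4-.5)
P={}
for n,a,b in [("h1",T(452,144),S(306,282)),("h0",T(579,173),S(188,327)),("barL",T(98,154),S(550,45)),("barR",T(652,285),S(75,217)),
  ("sp1",(142.4,230.9),(370,152.3)),("sp2",(203.4,243.9),(324.9,169.2))]:
    P[n],e=tri(t,a,s,b);print(n,P[n],e)
b=P["barL"]-P["barR"];print("bar len",np.linalg.norm(b),"hub",np.linalg.norm(P["h1"]-P["h0"]))
y=b.copy();y[2]=0;y/=np.linalg.norm(y);print("row dir",y,np.degrees(np.arctan2(y[1],y[0])))
f=np.cross(y,[0,0,1]);a=np.radians(25)   # horizontal away from robot
z=np.cos(a)*np.array([0,0,1])+np.sin(a)*f;x=np.cross(y,z);print("x",x,"z",z)
hub=(P["h1"]+P["h0"])/2
for n in("h1","h0"):print(n,"floor",P[n]-.064*z)
bm=(P["barL"]+P["barR"])/2
m=hub-.064*z; c=m+y*((bm-m)@y)   # row middle
print("offset of hubs mid from row mid",(m-c)@y)
hg=c+.045*x+.06*z; d=bm-hg; print("centre",c,"hinge",hg,"bar",bm,"r",np.hypot(d@x,d@z),"ang",np.degrees(np.arctan2(d@z,-(d@x))),"shut",np.degrees(np.arctan2(.012,.045)))
```

```text
h1 [ 0.5762 -0.1017  0.106 ] 0.0030703358250957383
h0 [ 0.5593 -0.1802  0.1066] 0.0029653779351601923
barL [0.5538 0.1123 0.1637] 0.004761876236504738
barR [ 0.4833 -0.2101  0.1647] 0.006690063640341928
sp1 [0.458  0.3785 0.0619] 0.0030747957620142134
sp2 [0.4287 0.2213 0.063 ] 0.0050049054897668595
bar len 0.32999949037279025 hub 0.08022992930945062
row dir [0.2138 0.9769 0.    ] 77.6566018252849
x [ 0.8854 -0.1937 -0.4226] z [ 0.4128 -0.0903  0.9063]
h1 floor [ 0.5498 -0.096   0.048 ]
h0 floor [ 0.5329 -0.1744  0.0486]
offset of hubs mid from row mid -0.07937076284918028
centre [ 0.5583 -0.0576  0.0483] hinge [ 0.6229 -0.0718  0.0836] bar [ 0.5186 -0.0489  0.1642] r 0.13379931148809746 ang 12.017903799204388 shut 14.931417178137554
```

```bash
cat >> h.py <<'E'
c0=np.array([.5583,-.0576,.0483]);RY=np.array([.2138,.9769,0]);F=np.array([.9769,-.2138,0])
RZ=np.array([.4128,-.0903,.9063]);RX=np.cross(RZ,RY)*-1  # RX set down-slope below
RX=np.cross(RY,RZ)   # down slope, away from robot
TILT=np.stack([RY,RX,-RZ],1)          # tool axes over rack
DOWN=np.stack([RY,F,[0,0,-1]],1)
def go(p,Rt):
    s=state();Rc=rot(s["ee_rot"]);d=Rc.T@(np.array(p)-s["tool_pos"]);w=R.from_matrix(Rc.T@Rt).as_rotvec()
    print("t",s["t"],"at",s["tool_pos"],"shift",d,"turn",w,"rows",np.ceil(np.linalg.norm(d)/.05),np.ceil(np.degrees(np.linalg.norm(w))/8.59),"F",s["contact_force"])
E
python3 - <<'E'
from h import *
print(np.linalg.det(TILT),np.linalg.det(DOWN))
go([.50,-.22,.30],DOWN)
E
```

```text
0.9999816654399559 1.00004405
t 0.35 at [ 0.251  -0.5172  0.2192] shift [ 0.3538 -0.1587 -0.0807] turn [-0.0004 -0.0003 -0.9035] rows 8.0 7.0 F [-0.9741  0.5934 -0.3978]
```

>>> {"method": "apply_moves", "body": {"steps": [[0.094,0.354,-0.159,-0.081,0,0,-0.9035],[0.094,0.354,-0.159,-0.081,0,0,-0.9035],[0.094,0.354,-0.159,-0.081,0,0,-0.9035],[0.094,0.354,-0.159,-0.081,0,0,-0.9035],[0.094,0.354,-0.159,-0.081,0,0,-0.9035],[0.094,0.354,-0.159,-0.081,0,0,-0.9035],[0.094,0.354,-0.159,-0.081,0,0,-0.9035],[0.094,0.354,-0.159,-0.081,0,0,-0.9035]]}}

```text
t: 1.15
tool_pos: [0.5013, -0.2178, 0.3012]
ee_rot: [0.0, 0.779, 0.627, 0.0]
contact_force: [-0.5, -0.6, 0.6]
finger_gap: 0.0939
grasp_force: 0.0
```

Run:
```python
from h import *
go(c0+.08*RY+.18*RZ,TILT)
```

```text
t 1.15 at [ 0.5013 -0.2178  0.3012] shift [0.2486 0.0976 0.0898] turn [0.4371 0.0003 0.0005] rows 6.0 3.0 F [-0.5485 -0.6362  0.627 ]
```

>>> {"method": "apply_moves", "body": {"steps": [[0.094,0.249,0.098,0.09,0.437,0,0],[0.094,0.249,0.098,0.09,0.437,0,0],[0.094,0.249,0.098,0.09,0.437,0,0],[0.094,0.249,0.098,0.09,0.437,0,0],[0.094,0.249,0.098,0.09,0.437,0,0],[0.094,0.249,0.098,0.09,0.437,0,0],[0.094,0.249,0.098,0.09,0.437,0,0],[0.094,0.249,0.098,0.09,0.437,0,0]]}}

```text
t: 1.95
tool_pos: [0.6488, 0.0029, 0.2096]
ee_rot: [-0.169, 0.76, 0.612, -0.137]
contact_force: [-0.9, -1.1, -0.3]
finger_gap: 0.0942
grasp_force: 0.0
```

Run:
```python
from h import *
import pickle
c=Cam("wrist");cv2.imwrite("pics/w0.png",c.im);pickle.dump((c.im,c.K,c.Rm,c.o),open("w0.pkl","wb"))
s=state();print(s["tool_pos"],rot(s["ee_rot"])-TILT,s["joint_pos"])
for b in(40,120):
  for u in(-31,31):
    for v in(-31,31): print(b,u,v,c.proj(c0+(b+v)*.001*RY+u*.001*RX+.016*RZ))
```

```text
[0.6489 0.0018 0.2107] [[ 0.0003 -0.0004 -0.0007]
 [-0.0001 -0.0005 -0.0004]
 [-0.0008 -0.0006  0.0002]] [-0.1452  0.6854  0.9522  0.0312  1.9399  0.0755]
40 -31 -31 [253.9746 251.987 ]
40 -31 31 [252.8707 200.6843]
40 31 -31 [306.6027 252.0902]
40 31 31 [307.8438 200.7859]
120 -31 -31 [252.5315 184.9224]
120 -31 31 [251.2921 127.3203]
120 31 -31 [308.2251 185.0234]
120 31 31 [309.6185 127.4187]
```

View pics/w0.png

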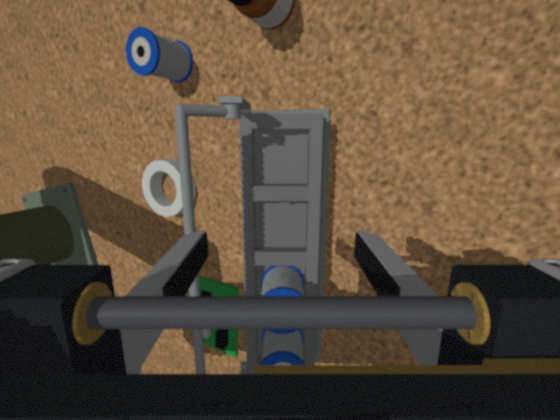

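The wrist view shows both empty pockets. The far one is at about rows 128-185 and the near one at 200-250, columns 254-308, close to my prediction. I'll zoom in for the edges.

Run:
```python
from h import *
im=cv2.imread("pics/w0.png");cr=im[95:265,225:350]
cr=cv2.convertScaleAbs(cv2.resize(cr,None,fx=4.5,fy=3.5,interpolation=2),alpha=1.8,beta=-60)
cr=cv2.resize(im[95:265,225:350],None,fx=3.5,fy=3.5,interpolation=cv2.INTER_CUBIC);cr=cv2.convertScaleAbs(cr,alpha=1.8,beta=-60)
cv2.imwrite("pics/w0c.png",cr)
g=cv2.cvtColor(im,cv2.COLOR_BGR2GRAY).astype(float)
print("cols 236..334, rows145-170",g[145:170,236:335].mean(0).round().astype(int))
print("cols 236..334, rows212-238",g[212:238,236:335].mean(0).round().astype(int))
print("rows 100..265, cols 270-295",g[100:266,268:295].mean(1).round().astype(int))
```

```text
cols 236..334, rows145-170 [123 123 120 117 109  95  81  69  65  63  65  64  64  64  63  61  56  52
  58  61  62  63  63  63  62  65  71  84  93  97  98  99 100 101 100 101
 101 101 102 101 101 101 101 100 100 100 100 101 101 101 101 101 101 101
 101 102 101 101 101 101 101 102 101 101 101 101 101 101 101 101  99  91
  87  94 100 102 103 102 102 102 102 102 102 102  99  86  69  61  63  65
  66  65  66  69  71  70  68  68  71]
cols 236..334, rows212-238 [121 118 113 109 111 112 106  93  77  67  64  63  64  64  63  62  62  59
  53  56  59  61  61  61  61  61  63  72  85  95  98  98  98  99  99  98
  99  98  99  98  98  98  98  99  99  98  98  98  98  99  98  99  99  99
  98  98  98  98  99  99  98  98  99  98  99  98  98  98  98  93  87  91
  98 101 101 101 101 101 101 101 101 101  96  80  65  61  64  65  66  64
  65  66  66  66  67  70  82 102 114]
rows 100..265, cols 270-295 [117 118 119 119 119 120 123 124 122 118 115 115 112 107 104 100  97  95
  92  91  89  87  85  84  85  85  87  88  80  69  64  64  64  64  67  74
  78  78  78  78  77  78  80  83  87  95 101 101 101 101 102 102 101 101
 102 102 102 101 102 101 101 101 101 101 101 101 100 101 100 101 101 101
 100 101 101 100 101 101 100 100 100  99  96  86  73  76  88  98  99 100
 100 100  99 100 100 100  99  99  98  97  88  75  74  85  94  98  99  99
  99  99  99  99  99  99  99  99  99  99  99  99  98  98  98  99  98  98
  98  99  99  98  98  99  98  98  98  98  98  98  98  98  98  98  98  98
  98  96  91  79  68  64  66  75  88  96  98  98  98  97  98  98  97  98
  98  98  94  85]
```

View pics/w0c.png

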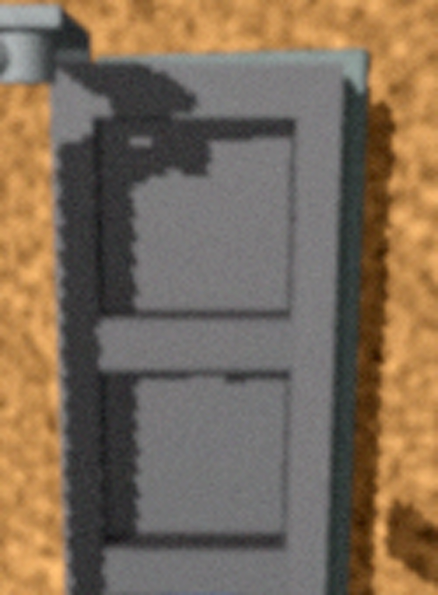

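The pocket centres agree with the prediction to about 0.5 mm. Next is the nearer spare.

Run:
```python
from h import *
go([.4287,.2213,.22],DOWN)
```

```text
t 2.0 at [0.6489 0.0018 0.2107] shift [ 0.1672 -0.2415  0.1023] turn [-0.4369  0.0007 -0.0005] rows 7.0 3.0 F [ 0.2805  0.4172 -0.1131]
```

>>> {"method": "apply_moves", "body": {"steps": [[0.094,0,0,-0.05,0,0,0],[0.094,0.167,-0.2415,0.102,-0.437,0,0],[0.094,0.167,-0.2415,0.102,-0.437,0,0],[0.094,0.167,-0.2415,0.102,-0.437,0,0],[0.094,0.167,-0.2415,0.102,-0.437,0,0],[0.094,0.167,-0.2415,0.102,-0.437,0,0],[0.094,0.167,-0.2415,0.102,-0.437,0,0],[0.094,0.167,-0.2415,0.102,-0.437,0,0]]}}

```text
t: 2.8
tool_pos: [0.4275, 0.2211, 0.2217]
ee_rot: [0.001, 0.78, 0.626, 0.002]
contact_force: [-0.3, 1.0, 0.2]
finger_gap: 0.0938
grasp_force: 0.0
```

```bash
cat >> h.py <<'E'
def ring(tag,z=.064):   # top ring of spool under the wrist: fit ellipse to upper-flange hub disc
    c=Cam("wrist");cv2.imwrite(f"pics/{tag}.png",c.im)
    m,b,l=c.blobs((100,120,60),(130,255,255),100)
    for ce,st in b:
        i=l[int(st[1]+0):int(st[1]+st[3]),int(st[0]):int(st[0]+st[2])]
        mm=np.pad((m[st[1]:st[1]+st[3],st[0]:st[0]+st[2]]),1)
        # inner (hub) contour of the ring = hole
        cs,h=cv2.findContours(mm,cv2.RETR_CCOMP,cv2.CHAIN_APPROX_NONE)
        for k,q in enumerate(cs):
            if h[0][k][3]>=0 and len(q)>15:
                (x,y),ax,_=cv2.fitEllipse(q);p=(x+st[0]-1,y+st[1]-1);print(tag,p,ax,c.plane(p,z))
E
python3 - <<'E'
from h import *
ring("w1");go([.4287,.2213,.035],DOWN)
E
```

```text
w1 (np.float64(274.3422660827637), np.float64(34.19131088256836)) (35.75969696044922, 39.05632019042969) [0.4569 0.3797 0.064 ]
w1 (np.float64(279.6907596588135), np.float64(194.39338493347168)) (30.893102645874023, 31.928810119628906) [0.4274 0.2225 0.064 ]
t 2.85 at [0.4214 0.2251 0.2202] shift [-0.0027  0.0088  0.1852] turn [-0.0049 -0.0027  0.002 ] rows 4.0 1.0 F [-4.8045  1.5648 -0.1426]
```

Run:
```python
from h import *
go([.428,.2222,.035],DOWN);ring("w2")
go([.428,.2222,.035],DOWN)
```

```text
t 2.85 at [0.4214 0.2251 0.2202] shift [-0.002   0.0079  0.1852] turn [-0.0049 -0.0027  0.002 ] rows 4.0 1.0 F [-4.8045  1.5648 -0.1426]
w2 (np.float64(283.5555534362793), np.float64(64.46364974975586)) (24.560253143310547, 35.492610931396484) [0.4519 0.3555 0.064 ]
w2 (np.float64(284.5828380584717), np.float64(37.66849327087402)) (35.1682014465332, 38.75168228149414) [0.458  0.3789 0.064 ]
w2 (np.float64(287.9383888244629), np.float64(197.79600524902344)) (30.7058048248291, 31.357112884521484) [0.4283 0.2216 0.064 ]
w2 (np.float64(285.9846706390381), np.float64(173.7761287689209)) (10.619949340820312, 26.589622497558594) [0.4317 0.2481 0.064 ]
t 2.9 at [0.4246 0.2229 0.2207] shift [-0.0001  0.0037  0.1857] turn [-0.0011 -0.0007  0.0035] rows 4.0 1.0 F [-0.4849 -1.4072 -0.6455]
```

>>> {"method": "apply_moves", "body": {"steps": [[0.094,0,0,0.05,0,0,0],[0.094,0,0,0.1,0,0,0],[0.094,0,0,0.15,0,0,0],[0.094,0,0,0.185,0,0,0],[0.094,0,0,0.185,0,0,0],[0.094,0,0,0.185,0,0,0],[0.04,0,0,0.185,0,0,0],[0.04,0,0,0.185,0,0,0]], "newtons": 25}}

```text
t: 3.7
tool_pos: [0.4317, 0.2221, 0.0381]
ee_rot: [0.001, 0.779, 0.627, 0.003]
contact_force: [0.4, 0.2, 0.5]
finger_gap: 0.0813
grasp_force: 0.0
```

>>> {"method": "apply_moves", "body": {"steps": [[0.04,0,0,0,0,0,0],[0.04,0,0,0,0,0,0],[0.04,0,0,0,0,0,0],[0.04,0,0,0,0,0,0]]}}

```text
t: 4.1
tool_pos: [0.4287, 0.222, 0.0357]
ee_rot: [-0.0, 0.779, 0.627, -0.0]
contact_force: [-2.5, -0.4, 3.6]
finger_gap: 0.0548
grasp_force: 25.0
```

Run:
```python
from h import *
go([.428,.2222,.28],DOWN)
go(c0+.04*RY+.0005*RX+.115*RZ,TILT)
```

```text
t 4.1 at [0.4287 0.222  0.0357] shift [ 0.0001 -0.0008 -0.2443] turn [-0.0003 -0.0001  0.0002] rows 5.0 1.0 F [-2.4835 -0.3542  3.5805]
t 4.1 at [0.4287 0.222  0.0357] shift [-0.2054  0.2353 -0.1168] turn [ 0.436  -0.0001  0.0002] rows 7.0 3.0 F [-2.4835 -0.3542  3.5805]
```

>>> {"method": "apply_moves", "body": {"steps": [[0.04,0,0,0,0,0,0],[0.04,0,0,0,0,0,0],[0.04,0,0,-0.03,0,0,0],[0.04,0,0,-0.03,0,0,0]]}}

```text
t: 4.5
tool_pos: [0.4311, 0.2224, 0.0671]
ee_rot: [0.001, 0.779, 0.627, 0.003]
contact_force: [1.0, 0.1, -3.1]
finger_gap: 0.0553
grasp_force: 25.0
```

Run:
```python
from h import *
c=Cam("wrist");cv2.imwrite("pics/w3.png",c.im[120:400,100:460])
s=state();print(s["tool_pos"],s["finger_gap"],s["contact_force"])
```

```text
[0.4301 0.2221 0.0659] 0.05475216456000781 [ 0.5122 -0.0837 -3.9158]
```

View pics/w3.png

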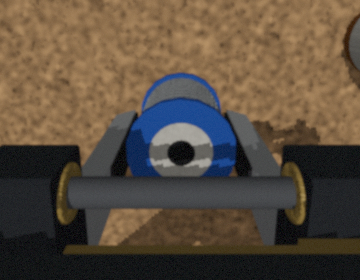

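The spool is held by its top flange (gap 55 mm) and hangs upright. I'll grip harder, lift, and carry it over the bail.

>>> {"method": "apply_moves", "body": {"steps": [[0.04,0,0,0,0,0,0],[0.04,0,0,-0.05,0,0,0],[0.04,0,0,-0.1,0,0,0],[0.04,0,0,-0.15,0,0,0],[0.04,0,0,-0.2,0,0,0],[0.04,0,0,-0.215,0,0,0],[0.04,0,0,-0.215,0,0,0]], "newtons": 45}}

```text
t: 5.25
tool_pos: [0.4304, 0.2221, 0.2822]
ee_rot: [0.001, 0.779, 0.627, 0.002]
contact_force: [-0.3, 0.4, -5.1]
finger_gap: 0.054
grasp_force: 45.0
```

Run:
```python
from h import *
go(c0+.04*RY+.0005*RX+.24*RZ,TILT)
```

```text
t 5.25 at [0.4304 0.2221 0.2822] shift [-0.2059  0.2866  0.0174] turn [ 0.4406 -0.0024  0.0005] rows 8.0 3.0 F [-0.3448  0.3925 -5.0967]
```

>>> {"method": "apply_moves", "body": {"steps": [[0.04,-0.206,0.287,0.017,0.437,0,0],[0.04,-0.206,0.287,0.017,0.437,0,0],[0.04,-0.206,0.287,0.017,0.437,0,0],[0.04,-0.206,0.287,0.017,0.437,0,0],[0.04,-0.206,0.287,0.017,0.437,0,0],[0.04,-0.206,0.287,0.017,0.437,0,0],[0.04,-0.206,0.287,0.017,0.437,0,0],[0.04,-0.206,0.287,0.017,0.437,0,0]]}}

```text
t: 6.05
tool_pos: [0.6663, -0.0468, 0.2533]
ee_rot: [-0.172, 0.762, 0.609, -0.139]
contact_force: [0.4, -0.4, -5.5]
finger_gap: 0.0542
grasp_force: 45.0
```

>>> {"method": "apply_moves", "body": {"steps": [[0.04,0,0,0,0,0,0],[0.04,0,0,0,0,0,0],[0.04,0,0,0,0,0,0]]}}

```text
t: 6.35
tool_pos: [0.6644, -0.0393, 0.2632]
ee_rot: [-0.169, 0.76, 0.613, -0.136]
contact_force: [-0.0, -0.2, -3.7]
finger_gap: 0.0543
grasp_force: 45.0
```

Run:
```python
from h import *
go(c0+.04*RY+.0005*RX+.115*RZ,TILT)
c=Cam("wrist");cv2.imwrite("pics/w4.png",c.im[100:400,100:460])
s=state();Rt=rot(s["ee_rot"])
for h in(.0,.064):  # expected spool top / underside centre in the picture
    print(h,c.proj(s["tool_pos"]+Rt[:,2]*(.035-h))-[100,100])
```

```text
t 6.35 at [ 0.6644 -0.0393  0.2632] shift [-0.0005  0.0011  0.1219] turn [-0.0016  0.0005  0.0018] rows 3.0 1.0 F [-0.0087 -0.2228 -3.654 ]
0.0 [180.0803 131.0965]
0.064 [179.7725 172.6417]
```

View pics/w4.png

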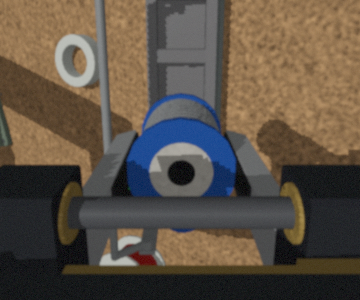

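The spool's hub is at (180,172) in the crop, right where expected, so it isn't tilted in the grip. Descending.

>>> {"method": "apply_moves", "body": {"steps": [[0.04,0,0.001,0.05,0,0,0.002],[0.04,0,0.001,0.1,0,0,0.002],[0.04,0,0.001,0.14,0,0,0.002],[0.04,0,0.001,0.17,0,0,0.002],[0.04,0,0.001,0.182,0,0,0.002],[0.04,0,0.001,0.182,0,0,0.002],[0.04,0,0.001,0.182,0,0,0.002],[0.04,0,0.001,0.182,0,0,0.002]]}}

```text
t: 7.2
tool_pos: [0.5933, -0.025, 0.1005]
ee_rot: [-0.167, 0.762, 0.612, -0.134]
contact_force: [0.1, 0.5, -4.0]
finger_gap: 0.0542
grasp_force: 45.0
```

Run:
```python
from h import *
go(c0+.04*RY+.0005*RX+.035*RZ,TILT)
```

```text
t 7.2 at [ 0.5933 -0.025   0.1005] shift [ 0.0006 -0.0023  0.0238] turn [ 0.0052 -0.0001 -0.0018] rows 1.0 1.0 F [ 0.1114  0.4543 -4.0233]
```

>>> {"method": "apply_moves", "body": {"steps": [[0.04,0,0,0.004,0,0,0],[0.04,0,0,0.008,0,0,0],[0.04,0,0,0.008,0,0,0],[0.04,0,0,0.008,0,0,0]]}}

```text
t: 7.6
tool_pos: [0.5873, -0.0239, 0.0904]
ee_rot: [-0.169, 0.761, 0.611, -0.136]
contact_force: [0.6, 0.0, -3.9]
finger_gap: 0.0543
grasp_force: 45.0
```

Run:
```python
from h import *
go(c0+.04*RY+.0005*RX+.035*RZ,TILT)
```

```text
t 7.6 at [ 0.5873 -0.0239  0.0904] shift [ 0.0009 -0.0008  0.0121] turn [-0.0014 -0.0001 -0.0021] rows 1.0 1.0 F [ 0.569   0.0062 -3.927 ]
```

No side contact. I'll continue to just above the floor, correcting 1 mm sideways.

>>> {"method": "apply_moves", "body": {"steps": [[0.04,0.001,-0.0005,0.003,0,0,0],[0.04,0.001,-0.0005,0.006,0,0,0],[0.04,0.001,-0.0005,0.009,0,0,0],[0.04,0.001,-0.0005,0.01,0,0,0],[0.04,0.001,-0.0005,0.01,0,0,0]]}}

```text
t: 8.1
tool_pos: [0.5828, -0.0218, 0.0815]
ee_rot: [-0.169, 0.761, 0.611, -0.136]
contact_force: [-0.2, 1.0, -3.4]
finger_gap: 0.0544
grasp_force: 45.0
```

>>> {"method": "apply_moves", "body": {"steps": [[0.04,0,0,0.001,0,0,0],[0.04,0,0,0.002,0,0,0],[0.04,0,0,0.003,0,0,0],[0.04,0,0,0.003,0,0,0]]}}

```text
t: 8.5
tool_pos: [0.5818, -0.0216, 0.079]
ee_rot: [-0.169, 0.761, 0.611, -0.136]
contact_force: [-0.2, 0.3, -4.2]
finger_gap: 0.0543
grasp_force: 45.0
```

>>> {"method": "apply_moves", "body": {"steps": [[0.04,0,0,0.001,0,0,0],[0.04,0,0,0.002,0,0,0],[0.04,0,0,0.003,0,0,0],[0.04,0,0,0.003,0,0,0]]}}

```text
t: 8.9
tool_pos: [0.5809, -0.0214, 0.0768]
ee_rot: [-0.169, 0.761, 0.611, -0.136]
contact_force: [0.6, 0.9, -1.4]
finger_gap: 0.0541
grasp_force: 45.0
```

>>> {"method": "apply_moves", "body": {"steps": [[0.04,0,0,0.001,0,0,0],[0.04,0,0,0.001,0,0,0],[0.04,0,0,0.001,0,0,0]]}}

```text
t: 9.2
tool_pos: [0.5809, -0.0214, 0.0767]
ee_rot: [-0.168, 0.761, 0.611, -0.136]
contact_force: [1.5, -0.4, 4.3]
finger_gap: 0.0542
grasp_force: 45.0
```

That is floor contact: the force rose 8 N, with the underside about 3 mm below my nominal floor, so well inside the pocket. Release and retreat.

>>> {"method": "apply_moves", "body": {"steps": [[0.075,0,0,0,0,0,0],[0.075,0,0,0,0,0,0],[0.075,0,0,0,0,0,0],[0.085,0,0,-0.02,0,0,0],[0.085,0,0,-0.06,0,0,0],[0.085,0,0,-0.11,0,0,0],[0.085,0,0,-0.16,0,0,0],[0.085,0,0,-0.2,0,0,0]]}}

```text
t: 10.0
tool_pos: [0.6639, -0.0395, 0.2593]
ee_rot: [-0.168, 0.761, 0.611, -0.135]
contact_force: [1.0, 0.9, 0.5]
finger_gap: 0.0852
grasp_force: 0.0
```

Run:
```python
from h import *
go([.457,.379,.22],DOWN)
c=Cam("wrist");cv2.imwrite("pics/w5.png",c.im[80:400,140:440])
```

```text
t 10.0 at [ 0.6639 -0.0395  0.2593] shift [ 0.3641 -0.2486  0.1586] turn [-0.435   0.0003 -0.0019] rows 10.0 3.0 F [0.9991 0.8698 0.451 ]
```

View pics/w5.png

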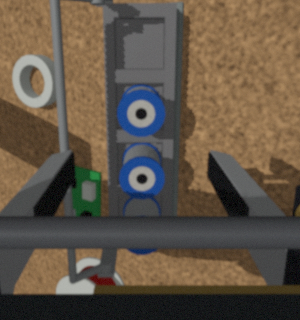

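The first spool is seated, in line with its neighbours (hub at (141,114) in the crop, matching the one at (143,178)). Now the second spare.

>>> {"method": "apply_moves", "body": {"steps": [[0.094,0.364,-0.249,0.159,-0.435,0,-0.002],[0.094,0.364,-0.249,0.159,-0.435,0,-0.002],[0.094,0.364,-0.249,0.159,-0.435,0,-0.002],[0.094,0.364,-0.249,0.159,-0.435,0,-0.002],[0.094,0.364,-0.249,0.159,-0.435,0,-0.002],[0.094,0.364,-0.249,0.159,-0.435,0,-0.002],[0.094,0.364,-0.249,0.159,-0.435,0,-0.002],[0.094,0.364,-0.249,0.159,-0.435,0,-0.002]]}}

```text
t: 10.85
tool_pos: [0.4859, 0.3157, 0.2231]
ee_rot: [-0.001, 0.779, 0.627, -0.001]
contact_force: [0.7, 0.1, 0.0]
finger_gap: 0.094
grasp_force: 0.0
```

Run:
```python
from h import *
go([.457,.379,.22],DOWN)
```

```text
t 10.85 at [0.4859 0.3157 0.2231] shift [ 0.0557 -0.0417  0.0032] turn [-0.0025  0.0008  0.    ] rows 2.0 1.0 F [0.6709 0.1199 0.0285]
```

>>> {"method": "apply_moves", "body": {"steps": [[0.094,0.055,-0.042,0.003,-0.002,0,0],[0.094,0.055,-0.042,0.003,-0.002,0,0],[0.094,0.055,-0.042,0.003,-0.002,0,0],[0.094,0.055,-0.042,0.003,-0.002,0,0],[0.094,0.055,-0.042,0.003,-0.002,0,0]]}}

```text
t: 11.35
tool_pos: [0.4589, 0.3758, 0.2205]
ee_rot: [0.0, 0.779, 0.626, -0.0]
contact_force: [0.3, -0.6, 0.1]
finger_gap: 0.094
grasp_force: 0.0
```

Run:
```python
from h import *
ring("w6");go([.457,.379,.035],DOWN)
```

```text
w6 (np.float64(279.2000617980957), np.float64(192.82169914245605)) (30.953227996826172, 31.56045150756836) [0.4581 0.379  0.064 ]
w6 (np.float64(279.13716316223145), np.float64(168.14820384979248)) (8.437857627868652, 24.95819854736328) [0.4639 0.4055 0.064 ]
t 11.4 at [0.4591 0.3757 0.2207] shift [ 0.003  -0.0028  0.1857] turn [ 0.      0.0009 -0.0019] rows 4.0 1.0 F [ 0.142  -0.4127 -0.3178]
```

>>> {"method": "apply_moves", "body": {"steps": [[0.094,0.003,-0.002,0.05,0,0,0],[0.094,0.003,-0.002,0.1,0,0,0],[0.094,0.003,-0.002,0.15,0,0,0],[0.094,0.003,-0.002,0.1855,0,0,0],[0.094,0.003,-0.002,0.1855,0,0,0],[0.094,0.003,-0.002,0.1855,0,0,0],[0.04,0.003,-0.002,0.1855,0,0,0],[0.04,0.003,-0.002,0.1855,0,0,0]], "newtons": 45}}

```text
t: 12.2
tool_pos: [0.4596, 0.3815, 0.0386]
ee_rot: [0.001, 0.779, 0.627, 0.003]
contact_force: [-0.3, -0.1, 0.2]
finger_gap: 0.0814
grasp_force: 0.0
```

>>> {"method": "apply_moves", "body": {"steps": [[0.04,0,0,0,0,0,0],[0.04,0,0,0,0,0,0],[0.04,0,0,0,0,0,0],[0.04,0,0,-0.05,0,0,0],[0.04,0,0,-0.1,0,0,0],[0.04,0,0,-0.15,0,0,0],[0.04,0,0,-0.2,0,0,0],[0.04,0,0,-0.245,0,0,0]]}}

```text
t: 13.0
tool_pos: [0.4563, 0.38, 0.2817]
ee_rot: [0.0, 0.779, 0.627, -0.001]
contact_force: [0.7, 0.5, -3.3]
finger_gap: 0.0541
grasp_force: 45.0
```

Run:
```python
from h import *
go(c0+.12*RY+.0005*RX+.22*RZ,TILT)
```

```text
t 13.0 at [0.4563 0.38   0.2817] shift [-0.2858  0.2865  0.0344] turn [0.4356 0.0011 0.    ] rows 9.0 3.0 F [ 0.6656  0.4753 -3.2574]
```

>>> {"method": "apply_moves", "body": {"steps": [[0.04,-0.286,0.2865,0.034,0.436,0,0],[0.04,-0.286,0.2865,0.034,0.436,0,0],[0.04,-0.286,0.2865,0.034,0.436,0,0],[0.04,-0.286,0.2865,0.034,0.436,0,0],[0.04,-0.286,0.2865,0.034,0.436,0,0],[0.04,-0.286,0.2865,0.034,0.436,0,0],[0.04,-0.286,0.2865,0.034,0.436,0,0],[0.04,-0.286,0.2865,0.034,0.436,0,0]]}}

```text
t: 13.8
tool_pos: [0.6731, 0.0432, 0.245]
ee_rot: [-0.169, 0.761, 0.612, -0.136]
contact_force: [-0.3, 0.6, -3.8]
finger_gap: 0.0543
grasp_force: 45.0
```

Run:
```python
from h import *
go(c0+.12*RY+.0005*RX+.115*RZ,TILT)
```

```text
t 13.8 at [0.6731 0.0432 0.245 ] shift [-0.0029  0.0016  0.1016] turn [-0.0011  0.0006 -0.0003] rows 3.0 1.0 F [-0.298   0.6044 -3.8404]
```

>>> {"method": "apply_moves", "body": {"steps": [[0.04,-0.003,0.0015,0.05,0,0,0],[0.04,-0.003,0.0015,0.1,0,0,0],[0.04,-0.003,0.0015,0.14,0,0,0],[0.04,-0.003,0.0015,0.155,0,0,0],[0.04,-0.003,0.0015,0.155,0,0,0],[0.04,-0.003,0.0015,0.155,0,0,0],[0.04,-0.003,0.0015,0.155,0,0,0]]}}

```text
t: 14.5
tool_pos: [0.6122, 0.0555, 0.1088]
ee_rot: [-0.166, 0.761, 0.613, -0.133]
contact_force: [-0.9, 1.2, -3.6]
finger_gap: 0.0541
grasp_force: 45.0
```

Run:
```python
from h import *
go(c0+.12*RY+.0005*RX+.035*RZ,TILT)
```

```text
t 14.5 at [0.6122 0.0555 0.1088] shift [-0.002  -0.      0.0319] turn [ 0.0072 -0.0004  0.0004] rows 1.0 1.0 F [-0.914   1.2471 -3.6182]
```

>>> {"method": "apply_moves", "body": {"steps": [[0.04,-0.001,0,0.004,0,0,0],[0.04,-0.001,0,0.008,0,0,0],[0.04,-0.001,0,0.008,0,0,0],[0.04,-0.001,0,0.008,0,0,0]]}}

```text
t: 14.9
tool_pos: [0.6056, 0.0554, 0.0985]
ee_rot: [-0.168, 0.761, 0.612, -0.136]
contact_force: [0.2, -0.2, -4.4]
finger_gap: 0.054
grasp_force: 45.0
```

Run:
```python
from h import *
go(c0+.12*RY+.0005*RX+.035*RZ,TILT)
```

```text
t 14.9 at [0.6056 0.0554 0.0985] shift [-0.0005  0.0018  0.0198] turn [-0.      0.0004 -0.0001] rows 1.0 1.0 F [ 0.1751 -0.1634 -4.3937]
```

>>> {"method": "apply_moves", "body": {"steps": [[0.04,-0.0005,0.0015,0.001,0,0,0],[0.04,-0.0005,0.0015,0.004,0,0,0],[0.04,-0.0005,0.0015,0.007,0,0,0],[0.04,-0.0005,0.0015,0.01,0,0,0],[0.04,-0.0005,0.0015,0.01,0,0,0]]}}

```text
t: 15.4
tool_pos: [0.605, 0.0551, 0.0931]
ee_rot: [-0.167, 0.761, 0.613, -0.134]
contact_force: [0.8, 0.1, 10.0]
finger_gap: 0.0543
grasp_force: 45.0
```

Run:
```python
from h import *
go(c0+.12*RY+.0005*RX+.032*RZ,TILT)
```

```text
t 15.4 at [0.605  0.0551 0.0931] shift [-0.0001 -0.0002  0.0177] turn [ 0.0055 -0.0002  0.0001] rows 1.0 1.0 F [ 0.8384  0.1414 10.0029]
```

Contact came too early: it is touching the rim. I'll compare moments in contact and lifted to find which side.

Run:
```python
from h import *
s=state();Rt=rot(s["ee_rot"]);print("tool F",Rt.T@s["contact_force"],"M",Rt.T@s["moment"])
for p,b in(([.5809,-.0214,.0767],.04),(s["tool_pos"],.12)):
    d=np.array(p)-c0;print("rack x,y,z mm",d@RX*1e3,(d@RY-b)*1e3,d@RZ*1e3)
```

```text
tool F [ 0.3197 -3.4604 -9.4183] M [ 0.0835 -0.1464  0.012 ]
rack x,y,z mm 0.9938727299999564 0.1956599999999864 31.799339999999983
rack x,y,z mm 0.5923786585657556 0.12438917150291162 49.67018525907472
```

>>> {"method": "apply_moves", "body": {"steps": [[0.04,0,0,-0.012,0,0,0],[0.04,0,0,-0.012,0,0,0],[0.04,0,0,-0.012,0,0,0],[0.04,0,0,-0.012,0,0,0]]}}

```text
t: 15.8
tool_pos: [0.607, 0.0545, 0.0987]
ee_rot: [-0.169, 0.76, 0.612, -0.137]
contact_force: [-0.2, -0.4, -4.8]
finger_gap: 0.054
grasp_force: 45.0
```

Run:
```python
from h import *
s=state();Rt=rot(s["ee_rot"]);print("tool F",Rt.T@s["contact_force"],"M",Rt.T@s["moment"])
go(c0+.12*RY+.0005*RX+.032*RZ,TILT)
ring("w7")
c=Cam("wrist");cv2.imwrite("pics/w8.png",c.im);print(c.proj(s["tool_pos"]-Rt[:,2]*.029))
h=c.im[60:200,220:340];g=cv2.cvtColor(h,cv2.COLOR_BGR2GRAY);print(g[::6,::5])
```

```text
tool F [-0.4274  1.9694  4.3449] M [-0.5817 -0.0285  0.0195]
t 15.8 at [0.607  0.0545 0.0987] shift [0.0001 0.0005 0.0237] turn [-0.0017  0.0007 -0.0002] rows 1.0 1.0 F [-0.15   -0.4081 -4.7697]
w7 (np.float64(287.95898818969727), np.float64(214.65755462646484)) (40.34781265258789, 69.59031677246094) [0.5994 0.0681 0.064 ]
[280.1684 272.1146]
[[130 120 139 124 112 119 143 123 101 133  66  68  71  58  72  71 119 117
  115 124 126 135 134 115]
 [129 139 135 123 128 123 121 133 134 132 103 140 110  80 134 121 122 105
   99 114 122 127 135 120]
 [126 113 129 137 126 126 112 139 130 132 124 134 126 120 114 131 121 133
  126 122  97 114 139 117]
 [134 105 134 122 124 125 120 122 133 121 126 122 129 100 114 115 111 122
  136 128 128 143 113 109]
 [128 115 129 108 121 121 117 121 130 117 128 128 124 121 129 133 127 114
  116 114 115 114 108 128]
 [121 114 126 105 100 138 117 135 123 132 126 119 119 124 135 122 131 128
  136 127 134 131 131 122]
 [114 127 118 124 139 113 119 124 122 142 129 121 138 120 121 113 128 116
  114 117 119 119 114 127]
 [132 118 117 114 125 114 111 130 121 131 134 12
[... 969 characters left out ...]
56  56  55  54  51  55  56  71  75  72  72  74  72  77  72  75  75
   76  71  78  72  74  77]
 [106  73  66  66  68  65  63  69  68  74 106 104 107 105 105 107 108 105
  107 107 106 104 107 106]
 [105 106 103  67  65  68  65  69  67  66  65  75 108 105 104 104 107 105
  106 104 105 105 108 106]
 [104 108 106 107 108  66  63  66  62  67  65  61  73 107 105 106 107 103
  105 103 107 104 108 106]
 [108 102 108 102  88  66  63  62  61  63  72  84  88  91  93  90  88  91
   90  88  92 105 107 105]
 [106 108 106  89  57  67  67  98  96  62  62  66  67  70  66  63  82 102
  101 104  94 105 106 105]
 [104  63  65  64  58  62  67  61  66  68  88 110 110 104  97 102  84  74
   57  65  93 103 107 105]]
```

Run:
```python
from h import *
im=cv2.imread("pics/w8.png");cr=cv2.resize(im[140:290,190:370],None,fx=4,fy=4,interpolation=2)
cv2.imwrite("pics/w8c.png",cv2.convertScaleAbs(cr,alpha=1.5,beta=-20))
```

```text
(no output)
```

View pics/w8c.png

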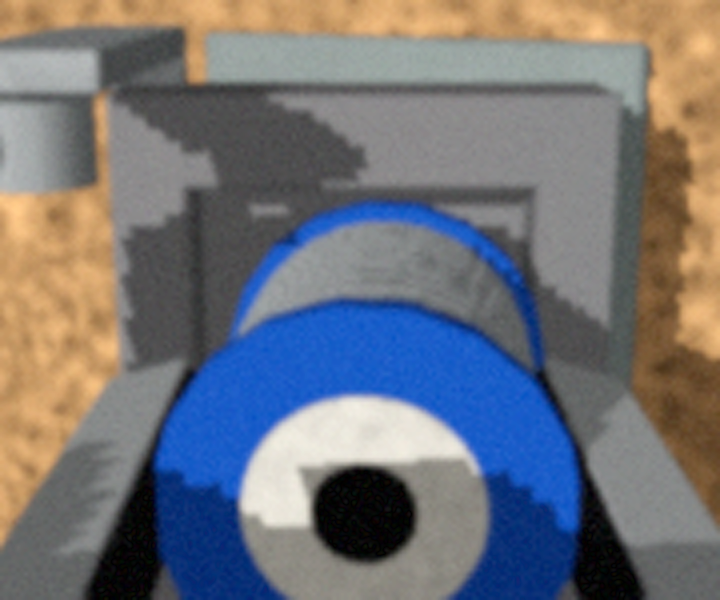

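The picture shows the cause. The spool has tipped in the grip: the bottom flange is centred at about column 388 against 364 for the hub and pocket, so its underside is about 5 mm (4.7°) downslope. I'll turn the tool to square the spool up, shift about 2 mm upslope and try again.

>>> {"method": "apply_moves", "body": {"steps": [[0.04,0,-0.002,0,0.082,0,0],[0.04,0,-0.002,0,0.082,0,0],[0.04,0,-0.002,0,0.082,0,0],[0.04,0,-0.002,0.002,0.082,0,0],[0.04,0,-0.002,0.004,0.082,0,0],[0.04,0,-0.002,0.006,0.082,0,0],[0.04,0,-0.002,0.006,0.082,0,0]], "newtons": 58}}

```text
t: 16.6
tool_pos: [0.6031, 0.0555, 0.0951]
ee_rot: [-0.199, 0.753, 0.606, -0.161]
contact_force: [-0.2, -0.4, -3.5]
finger_gap: 0.0536
grasp_force: 57.9
```

```bash
cat >> h.py <<'E'
def tilt_check(tag,top=.029,bot=-.035):
    """centre columns of upper hub hole edge and lower flange near the image middle, vs where the tool's axis projects"""
    c=Cam("wrist");cv2.imwrite(f"pics/{tag}.png",c.im)
    s=state();Rt=rot(s["ee_rot"])
    m,_,_=c.blobs((100,120,60),(130,255,255))
    for r in range(186,222,4):
        x=np.flatnonzero(m[r,235:330])+235
        if len(x): print(r,x.min(),x.max(),(x.min()+x.max())/2)
E
python3 - <<'E'
from h import *
go(c0+.12*RY-.0019*RX+.032*RZ,TILT@R.from_rotvec([.082,0,0]).as_matrix());tilt_check("w9")
E
```

```text
t 16.6 at [0.6031 0.0555 0.0951] shift [-0.0001  0.0017  0.0186] turn [0.     0.0005 0.    ] rows 1.0 1.0 F [-0.1649 -0.4003 -3.5057]
190 280 290 285.0
194 270 304 287.0
198 263 310 286.5
202 257 315 286.0
206 255 318 286.5
210 252 320 286.0
214 250 322 286.0
218 249 323 286.0
```

>>> {"method": "apply_moves", "body": {"steps": [[0.04,0,0.0005,0.003,0,0,0],[0.04,0,0.0007,0.006,0,0,0],[0.04,0,0.001,0.009,0,0,0],[0.04,0,0.001,0.009,0,0,0]]}}

```text
t: 17.05
tool_pos: [0.5993, 0.0562, 0.0862]
ee_rot: [-0.2, 0.753, 0.606, -0.161]
contact_force: [1.0, -0.5, -3.9]
finger_gap: 0.0537
grasp_force: 57.9
```

Run:
```python
from h import *
go(c0+.12*RY-.0019*RX+.032*RZ,TILT@R.from_rotvec([.082,0,0]).as_matrix());tilt_check("w10")
```

```text
t 17.05 at [0.5993 0.0562 0.0862] shift [0.0001 0.0006 0.009 ] turn [-0.0012  0.0005 -0.0002] rows 1.0 1.0 F [ 0.97   -0.4833 -3.88  ]
194 269 304 286.5
198 263 310 286.5
202 258 315 286.5
206 255 318 286.5
210 252 320 286.0
214 250 322 286.0
218 249 323 286.0
```

It is in the pocket with no contact. On to the floor.

>>> {"method": "apply_moves", "body": {"steps": [[0.04,0,0.0002,0.003,0,0,0],[0.04,0,0.0005,0.006,0,0,0],[0.04,0,0.0006,0.008,0,0,0],[0.04,0,0.0006,0.008,0,0,0],[0.04,0,0.0006,0.008,0,0,0]]}}

```text
t: 17.6
tool_pos: [0.5979, 0.0568, 0.0819]
ee_rot: [-0.198, 0.753, 0.606, -0.16]
contact_force: [0.9, -0.2, 5.7]
finger_gap: 0.0536
grasp_force: 58.0
```

>>> {"method": "apply_moves", "body": {"steps": [[0.04,0,0,0.001,0,0,0],[0.04,0,0,0.001,0,0,0],[0.04,0,0,0.001,0,0,0]]}}

```text
t: 17.9
tool_pos: [0.5979, 0.0569, 0.0819]
ee_rot: [-0.198, 0.753, 0.606, -0.159]
contact_force: [2.1, 0.3, 8.8]
finger_gap: 0.0535
grasp_force: 58.0
```

>>> {"method": "apply_moves", "body": {"steps": [[0.065,0,0,0,0,0,0],[0.075,0,0,0,0,0,0],[0.075,0,0,0,0,0,0],[0.085,0,0,-0.02,-0.082,0,0],[0.085,0,-0.004,-0.06,-0.082,0,0],[0.085,0,-0.008,-0.11,-0.082,0,0],[0.085,0,-0.012,-0.16,-0.082,0,0],[0.085,-0.06,-0.014,-0.18,-0.082,0,0]]}}

```text
t: 18.7
tool_pos: [0.6631, -0.0011, 0.2436]
ee_rot: [-0.165, 0.759, 0.616, -0.132]
contact_force: [0.0, -0.6, 0.6]
finger_gap: 0.0851
grasp_force: 0.0
```

>>> {"method": "apply_moves", "body": {"steps": [[0.085,0,0,0,0,0,0],[0.085,0,0,0,0,0,0],[0.085,0,0,0,0,0,0]]}}

```text
t: 19.0
tool_pos: [0.6586, -0.0047, 0.2365]
ee_rot: [-0.17, 0.76, 0.612, -0.137]
contact_force: [-0.4, -1.4, 0.4]
finger_gap: 0.085
grasp_force: 0.0
```

```bash
cat >> h.py <<'E'
def hubs(c,lo=(100,120,60)):
    m,b,l=c.blobs(lo,(130,255,255),100);out=[]
    cs,h=cv2.findContours(m,cv2.RETR_CCOMP,cv2.CHAIN_APPROX_NONE)
    for k,q in enumerate(cs):
        if h[0][k][3]>=0 and len(q)>15:
            (x,y),ax,_=cv2.fitEllipse(q);out.append((x,y,*ax))
    return out
E
python3 - <<'E'
from h import *
for n in("wrist","top","scene"):
    c=Cam(n);cv2.imwrite(f"pics/{n}_p2.png",c.im)
    C=c0-.003*RZ
    for x,y,a,b in hubs(c):
        p=c.plane((x,y),RZ@C+.064,RZ)-C
        print(n,round(x,1),round(y,1),"ax",round(a,1),round(b,1),"rack mm",p@RX*1e3,p@RY*1e3)
go(c0,TILT)
E
```

```text
wrist 283.0 227.0 ax 30.2 31.5 rack mm 1.5283004368098463 39.97530628949944
wrist 282.2 203.7 ax 20.7 35.3 rack mm 0.5906879610444897 66.2987485087672
wrist 284.6 151.9 ax 33.3 33.8 rack mm 2.9645119636981274 121.16912989935855
top 364.1 193.0 ax 12.1 14.5 rack mm 1.511242504205286 -120.80457040091919
top 332.9 185.7 ax 11.8 14.5 rack mm 1.3523107602679492 -41.54461169617317
top 60.0 136.0 ax 41.6 71.6 rack mm -42.09799775157911 651.9104032894375
scene 236.5 261.3 ax 15.1 15.1 rack mm -0.03646438443309115 -117.77356611058131
scene 265.9 250.2 ax 14.4 14.8 rack mm 0.10167478209775123 -37.83029832604688
scene 294.5 238.8 ax 14.1 14.6 rack mm -0.826259445018634 43.20476562317974
scene 488.7 174.6 ax 36.0 53.1 rack mm 25.979182675919805 653.9616362211584
scene 503.7 95.3 ax 5.6 6.0 rack mm -181.8450997224614 825.7717160382525
scene 491.6 41.3 ax 5.3 9.7 rack mm -357.92463446471 877.4074405875073
t 19.15 at [ 0.6587 -0.0041  0.2367] shift [-0.0735  0.0015  0.2074] turn [-0.0027  0.0009  0.0012] rows 5.0 1.0 F [-0.3835  0.4414  0.1981]
```

Both hubs are in their pockets (rack offsets about +1.5 and +3 mm). I'll move behind the bail with the fingers closed, and check the last spool's height from the fixed cameras on the way.

Run:
```python
from h import *
go(c0-.12*RX+.22*RZ,TILT)
```

```text
t 19.15 at [ 0.6587 -0.0041  0.2367] shift [-0.0736 -0.1191 -0.0122] turn [-0.0027  0.0009  0.0012] rows 3.0 1.0 F [-0.3835  0.4414  0.1981]
```

>>> {"method": "apply_moves", "body": {"steps": [[0.0,-0.074,-0.119,-0.012,0,0,0],[0.0,-0.074,-0.119,-0.012,0,0,0],[0.0,-0.074,-0.119,-0.012,0,0,0],[0.0,-0.074,-0.119,-0.012,0,0,0],[0.0,-0.074,-0.119,-0.012,0,0,0],[0.0,-0.074,-0.119,-0.012,0,0,0],[0.0,-0.074,-0.119,-0.012,0,0,0]]}}

```text
t: 19.85
tool_pos: [0.5437, -0.0548, 0.2979]
ee_rot: [-0.169, 0.76, 0.613, -0.136]
contact_force: [-0.2, -0.2, 0.2]
finger_gap: 0.0323
grasp_force: 0.0
```

Run:
```python
from h import *
go(c0-.12*RX+.086*RZ,TILT);print(state()["finger_gap"],state()["joint_pos"])
for n in("scene","wrist","top"):
    c=Cam(n);cv2.imwrite(f"pics/{n}_p3.png",c.im);C=c0-.003*RZ
    for x,y,a,b in hubs(c):
        p=c.plane((x,y),RZ@C+.064,RZ)-C
        if abs(p@RY)<.2: print(n,round(x,1),round(y,1),"ax",round(a,1),round(b,1),"rack mm",p@RX*1e3,p@RY*1e3)
```

```text
t 19.85 at [ 0.5437 -0.0548  0.2979] shift [ 0.0005 -0.0008  0.134 ] turn [-0.0017  0.0006  0.0012] rows 3.0 1.0 F [-0.2361 -0.2163  0.1872]
0.0322572589796423 [-0.2497  0.4113  1.1813 -0.0165  1.9867 -0.0388]
scene 236.5 261.3 ax 15.1 15.3 rack mm -0.03517843409231369 -117.88880447709353
scene 265.9 250.1 ax 14.4 14.6 rack mm 0.011025472199593574 -37.73728862676136
scene 294.5 238.8 ax 14.1 14.6 rack mm -0.826259445018634 43.20476562317974
scene 322.8 228.7 ax 13.7 14.3 rack mm 0.8726324749991089 124.81606194221702
wrist 386.1 229.6 ax 28.4 30.9 rack mm 1.9593693416188083 -40.744444591777565
wrist 391.9 158.6 ax 31.0 33.6 rack mm 1.197498169070673 39.76272436775859
wrist 367.2 152.3 ax 24.5 39.0 rack mm -25.923540151199763 46.48743312403275
wrist 400.7 77.8 ax 33.4 37.2 rack mm 2.6339031017356533 120.96323033232241
top 364.1 193.1 ax 12.0 14.5 rack mm 1.2314732458457054 -120.7234220855066
top 269.4 170.7 ax 11.7 14.2 rack mm 1.9536117575925955 121.4363750336587
```

The disparity between views is the same for all four hubs (about +3.4 mm along the row, −1.7 mm across), so all four tops are at the same height and every spool is on its floor. Now the bail: descend behind the crossbar.

>>> {"method": "apply_moves", "body": {"steps": [[0.0,0,-0.001,0.03,0,0,0],[0.0,0,-0.001,0.07,0,0,0],[0.0,0,-0.001,0.1,0,0,0],[0.0,0,-0.001,0.12,0,0,0],[0.0,0,-0.001,0.134,0,0,0],[0.0,0,-0.001,0.134,0,0,0],[0.0,0,-0.001,0.134,0,0,0]]}}

```text
t: 20.7
tool_pos: [0.4878, -0.0434, 0.1788]
ee_rot: [-0.168, 0.761, 0.612, -0.135]
contact_force: [0.5, 0.1, -0.2]
finger_gap: 0.0005
grasp_force: 0.0
```

>>> {"method": "apply_moves", "body": {"steps": [[0.0,0,0.012,0,0,0,0],[0.0,0,0.024,0,0,0,0],[0.0,0,0.036,0,0,0,0],[0.0,0,0.046,0,0,0,0],[0.0,0,0.056,0,0,0,0],[0.0,0,0.056,0,0,0,0]]}}

```text
t: 21.3
tool_pos: [0.5444, -0.056, 0.1769]
ee_rot: [-0.161, 0.762, 0.613, -0.131]
contact_force: [13.2, -2.0, 61.7]
finger_gap: 0.0004
grasp_force: 26.5
```

Run:
```python
from h import *
s=state();d=s["tool_pos"]-c0;print(d@RX,d@RY,d@RZ,s["contact_force"],s["finger_gap"])
for n in("top","scene"):
    c=Cam(n);cv2.imwrite(f"pics/{n}_b1.png",c.im)
```

```text
-0.06696426492656202 -0.0013961837307224232 0.11065194221628843 [13.2222 -1.981  61.7482] 0.0003903689772514932
```

The force is up at 62 N because the bar sticks to the finger and carries it along its arc (the bar is now at about the top of its swing). I'll lift to relieve that, then follow the arc.

>>> {"method": "apply_moves", "body": {"steps": [[0.0,0,0,-0.02,0,0,0],[0.0,0,0,-0.02,0,0,0],[0.0,0,0,-0.02,0,0,0]]}}

```text
t: 21.7
tool_pos: [0.5458, -0.0563, 0.1725]
ee_rot: [-0.168, 0.761, 0.612, -0.135]
contact_force: [-0.8, -1.1, -0.7]
finger_gap: 0.0002
grasp_force: 0.0
```

```bash
cat >> h.py <<'E'
def where():
    s=state();d=s["tool_pos"]-c0;Rt=rot(s["ee_rot"])
    print("rack",d@RX,d@RY,d@RZ,"F rack",[s["contact_force"]@v for v in(RX,RY,RZ)],"turn",R.from_matrix(Rt.T@TILT).as_rotvec())
def bar(tag):   # thin grey bar: dump gray edges for line fit
    t=Cam("top");s=Cam("scene");cv2.imwrite(f"pics/t_{tag}.png",t.im);cv2.imwrite(f"pics/s_{tag}.png",s.im);return t,s
E
python3 - <<'E'
from h import *
where()
E
```

```text
rack -0.06380141446092609 -0.0013602386553554313 0.10724762026085126 F rack [np.float64(-0.17814776979038946), np.float64(-1.249519929056148), np.float64(-0.8134582973183411)] turn [ 0.0015  0.0004 -0.0002]
```

>>> {"method": "apply_moves", "body": {"steps": [[0.0,0,0.004,0,0,0,0],[0.0,0,0.008,0,0,0,0],[0.0,0,0.012,0,0,0,0],[0.0,0,0.012,0,0,0,0]]}}

```text
t: 22.1
tool_pos: [0.5554, -0.0583, 0.1663]
ee_rot: [-0.169, 0.76, 0.612, -0.136]
contact_force: [-0.5, -0.5, 0.1]
finger_gap: 0.0009
grasp_force: 0.0
```

Run:
```python
from h import *
where()
t=Cam("top");s=Cam("scene");cv2.imwrite("pics/t_b2.png",t.im);cv2.imwrite("pics/s_b2.png",s.im)
# the bail's corner ends: lines by LSD in the scene picture, long ones, cast on the plane RY=+/-166 at one end
g=cv2.cvtColor(s.im,cv2.COLOR_BGR2GRAY)
L=cv2.createLineSegmentDetector().detect(g)[0][:,0]
for l in L:
    if np.hypot(l[2]-l[0],l[3]-l[1])>22 and 190<min(l[0],l[2]) and max(l[0],l[2])<350 and 170<min(l[1],l[3])<300: print(l.round(0))
```

```text
rack -0.052309133784948995 -0.001286245726816592 0.10581037906317976 F rack [np.float64(-0.3501479525398295), np.float64(-0.5802087641927425), np.float64(-0.05288761767118614)] turn [-0.0016  0.0003 -0.0001]
[273. 228. 264. 207.]
[315. 203. 299. 219.]
[303. 219. 337. 207.]
[328. 215. 336. 236.]
[238. 240. 263. 231.]
[279. 176. 286. 204.]
[275. 231. 242. 243.]
[292. 208. 286. 183.]
[288. 182. 294. 204.]
```

```bash
cat >> h.py <<'E'
C=c0-.003*RZ
def phi(c,p):   # ray against the 46.6 mm cylinder about the hinge line
    H=C-.045*RX+.060*RZ;o=c.o-H;d=c.ray(p)
    a=np.array([o@RX,o@RZ]);b=np.array([d@RX,d@RZ]);A=b@b;B=a@b;D=B*B-A*(a@a-.0466**2)
    if D<0: return "miss by mm",(np.sqrt(a@a-B*B/A)-.0466)*1e3
    r=[]
    for t in((-B-D**.5)/A,(-B+D**.5)/A):
        q=a+b*t;r.append((np.degrees(np.arctan2(q[1],q[0])).round(1),((o+d*t)@RY*1e3).round(0)))
    return r
E
python3 - <<'E'
from h import *
s=Cam("scene");t=Cam("top")
for p in((208.6,234),(327,191),(256,235.7),(320,213)):print("scene",p,phi(s,p))
for im,c,n in((t.im,t,"top"),):
    L=cv2.createLineSegmentDetector().detect(cv2.cvtColor(im,cv2.COLOR_BGR2GRAY))[0][:,0]
    for l in L:
        if np.hypot(l[2]-l[0],l[3]-l[1])>22 and 235<min(l[0],l[2]) and max(l[0],l[2])<395 and 160<min(l[1],l[3])<240:
            m=((l[0]+l[2])/2,(l[1]+l[3])/2);print(n,l.round(0),phi(c,m))
where()
E
```

```text
scene (208.6, 234) [(np.float64(151.2), np.float64(-160.0)), (np.float64(-170.3), np.float64(-157.0))]
scene (327, 191) [(np.float64(153.4), np.float64(171.0)), (np.float64(-172.5), np.float64(181.0))]
scene (256, 235.7) [(np.float64(81.1), np.float64(-56.0)), (np.float64(-96.1), np.float64(-37.0))]
scene (320, 213) [(np.float64(77.8), np.float64(120.0)), (np.float64(-92.6), np.float64(153.0))]
top [253. 247. 262. 222.] ('miss by mm', np.float64(72.4936539020935))
top [281. 178. 267. 213.] [(np.float64(146.3), np.float64(90.0)), (np.float64(-75.7), np.float64(97.0))]
top [343. 230. 347. 199.] [(np.float64(153.3), np.float64(-82.0)), (np.float64(-83.3), np.float64(-89.0))]
rack -0.05259027864615517 -0.0012822225613933853 0.10711916930496063 F rack [np.float64(-0.10246796100797786), np.float64(-0.5003464400879996), np.float64(0.5212894303177719)] turn [ 0.0005  0.0005 -0.0001]
```

The bail has reached about 80° from the slope plane (it needs to be 15°). I'll continue along its arc.

>>> {"method": "apply_moves", "body": {"steps": [[0.0,0,0.004,0.001,0,0,0],[0.0,0,0.008,0.002,0,0,0],[0.0,0,0.012,0.004,0,0,0],[0.0,0,0.016,0.007,0,0,0],[0.0,0,0.02,0.011,0,0,0],[0.0,0,0.024,0.016,0,0,0],[0.0,0,0.024,0.016,0,0,0]]}}

```text
t: 23.0
tool_pos: [0.5696, -0.0614, 0.1414]
ee_rot: [-0.169, 0.76, 0.612, -0.136]
contact_force: [-0.8, 0.4, 1.4]
finger_gap: 0.0005
grasp_force: 0.0
```

Run:
```python
from h import *
where()
s=Cam("scene");L=cv2.createLineSegmentDetector().detect(cv2.cvtColor(s.im,cv2.COLOR_BGR2GRAY))[0][:,0]
for l in L:
    if np.hypot(l[2]-l[0],l[3]-l[1])>16 and 190<min(l[0],l[2]) and max(l[0],l[2])<350 and 170<min(l[1],l[3])<300 and abs((l[3]-l[1])/(l[2]-l[0]+1e-6)+.36)<.1:
        print(l.round(0),phi(s,((l[0]+l[2])/2,(l[1]+l[3])/2)))
```

```text
rack -0.028649893689774865 -0.0012710881926104886 0.08938937003349158 F rack [np.float64(-1.3322246286582027), np.float64(0.2671723626305351), np.float64(0.8872279438391217)] turn [-0.002   0.0003 -0.0001]
[324. 219. 303. 227.] [(np.float64(54.4), np.float64(97.0)), (np.float64(-67.5), np.float64(124.0))]
[248. 243. 269. 236.] [(np.float64(67.3), np.float64(-54.0)), (np.float64(-81.4), np.float64(-35.0))]
[313. 253. 289. 262.] ('miss by mm', np.float64(48.71056752806374))
```

>>> {"method": "apply_moves", "body": {"steps": [[0.0,0,0.004,0.002,0,0,0],[0.0,0,0.008,0.005,0,0,0],[0.0,0,0.012,0.008,0,0,0],[0.0,0,0.012,0.008,0,0,0]]}}

```text
t: 23.45
tool_pos: [0.5738, -0.0622, 0.129]
ee_rot: [-0.172, 0.76, 0.611, -0.139]
contact_force: [-6.9, 1.8, 1.1]
finger_gap: 0.0003
grasp_force: 2.7
```

Run:
```python
from h import *
where()
s=Cam("scene");L=cv2.createLineSegmentDetector().detect(cv2.cvtColor(s.im,cv2.COLOR_BGR2GRAY))[0][:,0]
for l in L:
    if np.hypot(l[2]-l[0],l[3]-l[1])>12 and 190<min(l[0],l[2]) and max(l[0],l[2])<350 and 170<min(l[1],l[3])<300 and abs((l[3]-l[1])/(l[2]-l[0]+1e-6)+.36)<.1:
        print(l.round(0),phi(s,((l[0]+l[2])/2,(l[1]+l[3])/2)))
```

```text
rack -0.019479620453265973 -0.0012185860358017958 0.07998534017710643 F rack [np.float64(-6.896444623598807), np.float64(0.2742998304078949), np.float64(-1.963120441159528)] turn [-0.0104  0.0004  0.    ]
[308. 233. 331. 223.] [(np.float64(22.8), np.float64(111.0)), (np.float64(-34.2), np.float64(126.0))]
[309. 261. 290. 268.] ('miss by mm', np.float64(62.95559572156649))
[225. 249. 244. 240.] [(np.float64(78.3), np.float64(-113.0)), (np.float64(-93.1), np.float64(-98.0))]
[297. 187. 311. 182.] ('miss by mm', np.float64(34.26041850357442))
```

The bail is at about 35°. Back off, lift, and press down on the crossbar from above.

>>> {"method": "apply_moves", "body": {"steps": [[0.0,0,-0.01,0,0.01,0,0],[0.0,0,-0.01,0,0.01,0,0],[0.0,0,-0.01,-0.04,0.01,0,0],[0.0,0,0,-0.05,0.01,0,0],[0.0,0,0.018,-0.05,0.01,0,0],[0.0,0,0.018,-0.05,0.01,0,0],[0.0,0,0.018,-0.05,0.01,0,0]]}}

```text
t: 24.2
tool_pos: [0.614, -0.0711, 0.1683]
ee_rot: [-0.172, 0.76, 0.611, -0.139]
contact_force: [-0.5, -0.3, 0.9]
finger_gap: 0.0007
grasp_force: 0.0
```

Run:
```python
from h import *
where();go(c0+.088*RZ,TILT)
s=Cam("scene");L=cv2.createLineSegmentDetector().detect(cv2.cvtColor(s.im,cv2.COLOR_BGR2GRAY))[0][:,0]
for l in L:
    if np.hypot(l[2]-l[0],l[3]-l[1])>12 and 190<min(l[0],l[2]) and max(l[0],l[2])<350 and 170<min(l[1],l[3])<300 and abs((l[3]-l[1])/(l[2]-l[0]+1e-6)+.36)<.1:
        print(l.round(0),phi(s,((l[0]+l[2])/2,(l[1]+l[3])/2)))
```

```text
rack 0.001217445739853766 -0.0012851211167733293 0.1329709877936098 F rack [np.float64(-0.7883493725219402), np.float64(-0.4187521936383519), np.float64(0.6257222811963447)] turn [-0.0099  0.0003 -0.0001]
t 24.2 at [ 0.614  -0.0711  0.1683] shift [ 0.0013 -0.0008  0.045 ] turn [-0.0099  0.0003 -0.0001] rows 1.0 1.0 F [-0.5292 -0.3128  0.9003]
[325. 262. 299. 272.] ('miss by mm', np.float64(80.65708728865356))
[259. 251. 278. 244.] [(np.float64(25.1), np.float64(-31.0)), (np.float64(-36.7), np.float64(-21.0))]
[346. 222. 333. 226.] ('miss by mm', np.float64(2.4287345028562166))
[225. 249. 240. 242.] [(np.float64(78.1), np.float64(-119.0)), (np.float64(-92.9), np.float64(-105.0))]
[299. 191. 319. 185.] ('miss by mm', np.float64(21.426215477857514))
```

>>> {"method": "apply_moves", "body": {"steps": [[0.0,0.001,-0.001,0.015,-0.01,0,0],[0.0,0.001,-0.001,0.025,-0.01,0,0],[0.0,0.001,-0.001,0.032,-0.01,0,0],[0.0,0.001,-0.001,0.038,-0.01,0,0],[0.0,0.001,-0.001,0.042,-0.01,0,0],[0.0,0.001,-0.001,0.045,-0.01,0,0],[0.0,0.001,-0.001,0.045,-0.01,0,0]]}}

```text
t: 24.95
tool_pos: [0.5944, -0.0658, 0.1282]
ee_rot: [-0.168, 0.761, 0.612, -0.136]
contact_force: [-0.9, 0.2, 0.5]
finger_gap: 0.0003
grasp_force: 0.0
```

Run:
```python
from h import *
where()
```

```text
rack -0.0002216024809121802 -0.0003217685773121132 0.08801494341926198 F rack [np.float64(-1.0771928567924156), np.float64(-0.020713734622595223), np.float64(0.08027645465095923)] turn [ 0.      0.0004 -0.0001]
```

>>> {"method": "apply_moves", "body": {"steps": [[0.0,0,0,0.002,0,0,0],[0.0,0,0,0.004,0,0,0],[0.0,0,0,0.004,0,0,0]]}}

```text
t: 25.25
tool_pos: [0.5943, -0.0658, 0.1273]
ee_rot: [-0.167, 0.761, 0.612, -0.135]
contact_force: [1.7, -1.2, 6.6]
finger_gap: 0.0004
grasp_force: 3.6
```

Run:
```python
from h import *
where()
s=Cam("scene");cv2.imwrite("pics/s_b5.png",s.im);L=cv2.createLineSegmentDetector().detect(cv2.cvtColor(s.im,cv2.COLOR_BGR2GRAY))[0][:,0]
for l in L:
    if np.hypot(l[2]-l[0],l[3]-l[1])>8 and 190<min(l[0],l[2]) and max(l[0],l[2])<360 and 200<min(l[1],l[3])<300 and abs((l[3]-l[1])/(l[2]-l[0]+1e-6)+.36)<.12:
        print(l.round(0),phi(s,((l[0]+l[2])/2,(l[1]+l[3])/2)))
for x in(-.1,0.,.08):
  for p in(15,25,35): 
    a=np.radians(p);print(x,p,s.proj(C-.045*RX+.06*RZ+.0466*(np.cos(a)*RX+np.sin(a)*RZ)+x*RY))
print(hubs(s))
```

```text
rack 5.4619579397040945e-05 -0.00033008493958031185 0.08714774053535328 F rack [np.float64(-1.047461489894401), np.float64(-0.8454297962102234), np.float64(6.7455213669305065)] turn [ 0.0039  0.0004 -0.0001]
[328. 229. 319. 232.] ('miss by mm', np.float64(3.157579752063558))
[307. 269. 282. 276.] ('miss by mm', np.float64(77.16748740351085))
[226. 248. 243. 241.] [(np.float64(78.0), np.float64(-113.0)), (np.float64(-92.8), np.float64(-98.0))]
[338. 252. 322. 256.] ('miss by mm', np.float64(66.95385541049386))
[214. 243. 228. 239.] [(np.float64(102.3), np.float64(-142.0)), (np.float64(-118.9), np.float64(-130.0))]
[297. 258. 306. 255.] ('miss by mm', np.float64(44.963656114730384))
-0.1 15 [243.5271 258.3316]
-0.1 25 [243.4904 256.8212]
-0.1 35 [243.2336 254.8492]
0.0 15 [280.0154 244.3945]
0.0 25 [280.1717 242.8416]
0.0 35 [280.0923 240.8445]
0.08 15 [308.1541 233.6467]
0.08 25 [308.4537 232.063 ]
0.08 35 [308.5062 230.0484]
[(488.6800537109375, 174.6072235107422, 36.100250244140625, 53.169097900390625)]
```

It stopped at tip height 76 mm, where the shut bar's top should be (77). I'll press a little more to confirm the hard stop, then retreat.

>>> {"method": "apply_moves", "body": {"steps": [[0.0,0,0,0.002,0,0,0],[0.0,0,0,0.003,0,0,0],[0.0,0,0,0.003,0,0,0],[0.0,0,0,0.003,0,0,0]]}}

```text
t: 25.7
tool_pos: [0.5942, -0.0658, 0.1271]
ee_rot: [-0.166, 0.761, 0.613, -0.134]
contact_force: [2.1, -1.2, 13.5]
finger_gap: 0.0006
grasp_force: 7.1
```

Run:
```python
from h import *
where()
```

```text
rack 5.661664450316235e-05 -0.0003551650627885085 0.08700173752685353 F rack [np.float64(-3.591537955285078), np.float64(-0.675183658170394), np.float64(13.217168469118219)] turn [ 0.0069  0.0005 -0.0002]
```

>>> {"method": "apply_moves", "body": {"steps": [[0.0,0,0,-0.03,0,0,0],[0.0,0,0,-0.08,0,0,0],[0.0,0,0,-0.13,0,0,0],[0.0,0,-0.04,-0.16,0,0,0],[0.0,-0.03,-0.08,-0.17,0,0,0],[0.0,-0.06,-0.12,-0.17,0,0,0],[0.0,-0.06,-0.14,-0.17,0,0,0],[0.0,-0.06,-0.14,-0.17,0,0,0]]}}

```text
t: 26.5
tool_pos: [0.524, -0.1124, 0.3382]
ee_rot: [-0.167, 0.761, 0.612, -0.135]
contact_force: [-0.2, -0.5, -0.0]
finger_gap: 0.0
grasp_force: 0.0
```

Run:
```python
from h import *
where()
for n in("scene","top"):
    s=Cam(n);cv2.imwrite(f"pics/{n}_end.png",s.im)
    L=cv2.createLineSegmentDetector().detect(cv2.cvtColor(s.im,cv2.COLOR_BGR2GRAY))[0][:,0]
    a=s.proj(C-.16*RY+.072*RZ);b=s.proj(C+.16*RY+.072*RZ);u=(b-a)/np.linalg.norm(b-a);nn=np.array([-u[1],u[0]])
    print(n,"shut bar expected",a,b)
    for l in L:
        d=l[2:]-l[:2];k=np.linalg.norm(d);m=(l[:2]+l[2:])/2
        if k>10 and abs(d@u)/k>.985 and abs((m-a)@nn)<22 and -10<(m-a)@u<np.linalg.norm(b-a)+10: print("len",k.round(),"mid",m.round(1),"off px",((m-a)@nn).round(1))
    # hub colours row-dark check: brightness profile across the bar midway between spools
    for y in(0.,.08,-.08):
        p=s.proj(C+y*RY+.072*RZ);print(y,[int(s.im[int(round(p[1]+nn[1]*k)),int(round(p[0]+nn[0]*k))].mean()) for k in range(-12,13)])
```

```text
rack -0.14226638747443063 -0.06089219570542936 0.2535035639068321 F rack [np.float64(-0.10125853601435027), np.float64(-0.5466748210224367), np.float64(-0.06149081337253617)] turn [ 0.0046  0.0002 -0.0017]
scene shut bar expected [220.8938 266.974 ] [335.397  223.2385]
len 13.0 mid [265.4 248.9] off px -1.0
len 22.0 mid [320.5 228.4] off px -0.6
len 29.0 mid [247.9 256.3] off px -0.3
len 20.0 mid [286.6 241.4] off px -0.4
len 15.0 mid [303.2 235.3] off px -0.2
len 12.0 mid [280.9 239.7] off px -4.1
len 12.0 mid [252.  250.6] off px -4.2
len 12.0 mid [309.5 228.6] off px -4.2
len 20.0 mid [229. 251.] off px -12.0
len 17.0 mid [223.7 244.9] off px -19.6
len 26.0 mid [287.4 227.3] off px -13.3
len 12.0 mid [262.  239.2] off px -11.3
0.0 [101, 89, 74, 60, 65, 70, 89, 98, 98, 122, 136, 130, 112, 85, 65, 63, 61, 57, 57, 56, 57, 58, 58, 58, 57]
0.08 [103, 97, 72, 62, 59, 66, 80, 94, 98, 119, 134, 121, 92, 70, 66, 66, 68, 66, 62, 61, 57, 56, 57, 59, 58]
-0.08 [102, 94, 91, 77, 86, 95, 99, 102, 106, 123, 135, 113, 113, 93, 78, 83, 87, 65, 60, 58, 57, 59, 58, 57, 57]
top shut bar expected [380.4724 195.2216] [254.3898 165.7761]
len 29.0 mid [289.9 175.7] off px -1.6
len 17.0 mid [283.7 171.3] off px 1.3
len 16.0 mid [266.5 179.4] off px -10.5
0.0 [94, 93, 94, 93, 92, 93, 93, 92, 92, 92, 92, 92, 91, 91, 90, 90, 90, 89, 87, 89, 87, 85, 84, 85, 86]
0.08 [92, 91, 86, 68, 58, 57, 57, 57, 57, 60, 79, 118, 133, 107, 61, 68, 85, 102, 98, 106, 114, 114, 110, 108, 99]
-0.08 [94, 95, 95, 95, 95, 95, 94, 95, 95, 95, 95, 94, 95, 95, 95, 95, 95, 95, 95, 95, 94, 94, 95, 95, 95]
```

The top view puts the crossbar on its shut line (edges at ±1.5 px). Pressing from 7 to 13 N moved it only about 0.1 mm, so it is on its stop. Handing in.

```bash
python3 -c "
from station import *
print(job_done())"
```

```text
the job is handed in; nothing more can be done
None
```

Both spare spools are down on their pocket floors, the bail is shut on its stop, and the job was handed in at about 27 s; while swinging the bail, the wrist force briefly reached about 62 N (limit 120 N).

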